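Screen the rinsed aligner parts

ROBOT

A 6-joint arm with a two-finger parallel gripper is mounted at the origin on the work surface. World frame = base frame: x ahead of the robot, y to its left, z up, the work surface at z = 0. Lengths are in mm, angles in degrees, forces in N, time in s.
With the tool pointing down it reaches from about 375 to 975 mm from the base axis. Payload 3.8 kg.
Tool frame: the origin (TCP) lies midway between the tips of the shut fingers; the grasp point (between the pads) lies 19 mm behind it; z points along the fingers, y is the line along which they close (so a half turn about z gives the same grasp; the last joint's range is limited). The gripper opens to 88 mm and grips with 3 to 60 N. Pads are 18 mm wide; open, the fingers measure 123 mm over their backs; the gripper's body (75 mm by 187 mm) begins 45 mm behind the grasp point.
Start: joints at [68.818, 15.12, 91.902, -0, 72.978, -2.114], TCP at [220.514, 637.959, 238.706] pointing down, gripper open.
Joint ranges: [-150.88, 150.88], [-54.13, 125.18], [17.81, 147.31], [-75.09, 255.09], [0, 152.58], [-146.25, 146.25]. Speed limits (degrees/s): [147.25, 147.25, 180, 180, 180, 180].

INTERFACE

Orientations are given as a 3x3 rotation matrix whose columns are the frame's x, y, z axes.
In Python, from workcell import manip, grip, kinematics, readout, eyes, sign_off gives the robot as it stands. The module is installed in compiled form; this text tells all that it offers. Calls block until the motion is done:
- manip.move_ptp(position, orientation): joint-space move of the TCP to a pose.
- manip.servo_line(position, attitude=None, speed=150): straight line of the TCP; attitude=None keeps the orientation; speed is the mean speed in mm/s.
- manip.move_j(angles): joint-space move.
- grip(opening): opening from 0.0 (shut) to 1.0 (fully open); the grip force is fixed at half the most; returns when the fingers have stopped.
- manip.hold(seconds).
- kinematics.inverse_kinematics(position, orientation): joint angles nearest the present ones, or None.
- readout.sense(): the state.
- eyes.get_image(name): name is "scene" or "top"; returns a dict with "img" (384x512x3 uint8, red, green, blue), "camera_matrix" (3x3 intrinsics, pixels), "dist" ([k1, k2, p1, p2, k3] as OpenCV has them; the pictures are not rectified), "R" (3x3) and "t" (3): a world point X has camera coordinates R X + t. Camera axes: x right, y down, z forward; pixel columns grow to the right and rows downward; lengths in mm; the calibration is good to about 2 mm. A picture is of the moment at which its call begins. There is no depth.
A pose or a line that the arm cannot do raises manip.MotionError and nothing moves.
- sign_off(): hands the job in; it is judged then, once.
The state is a dict: "t": time; "joints": joint angles; "qd": joint speeds; "joint_torque": joint torques, N m; "position": TCP position; "ee_rot": TCP orientation; "ft_force": force on the tool from outside, world axes, zero at the start; "torque": the same for the moment, N m; "finger_gap": opening from 0.0 (shut) to 1.0 (fully open); "grip_force": force on a finger pad.
Only numpy, scipy, OpenCV 4.12 (cv2) and the standard library are available. Lean on these libraries where they do the work, as an engineer would, in place of code of your own. Each camera call takes 0.05 s, during which the arm holds its last target. There are 200 camera calls.

TASK

Lift the tipping tray by its bar so that its parts slide out onto the bar grate and all the small spacers drop through into the box below, and lay the tray back down flat. Then pick the big square port block off the grate and set it down near the middle of the square steel dish on the bench. Do not disturb the round wafer carrier, the microscope objective or the eyepiece.

Things in the scene. Friction and masses are not known exactly. Their poses are not given: they have to be found in the camera images.
- tipper (a joint): Angle of the tipping tray about its hinge, rad: 0 = level (start), grows as the bar end rises, stop at 1.25; about 1.05 slides everything out. Turns freely (3 to 5 N at the bar) and sinks softly back when let go. Tray: open aluminium, 92 mm wide, 119 long, walls 24 high, no wall at the hinge end. The round bar can turn between closed pads, so the gripper may stay pointing down along the arc.
- tray_bar (a point): Middle of the tray's round bar handle, on its axis: 10 mm thick, clear length 75 mm, about 115 mm above the bench. Axes at angle 0 (they turn with the tray): x along the bar, y level, away from the grate, z up. The hinge axis is parallel to x, 168 mm towards -y and 18 mm towards -z of this point. Gap from bar to the tray's end wall 50 mm: open the jaws only about 40 mm. Nothing beneath.
- grate_top (a point): Centre of the bar grate at the bars' tops, 77 mm above the bench. x along the bars, parallel to the hinge; y towards the tray; z up. 190 mm (x) by 160 (y) inside 4 mm walls that stand 28 mm above the bars, 14 at the tray's side. Seven round bars 4 mm thick, gaps 16 mm. Catch box floor 72 mm below the bar tops. Tray hinge at y = +78 mm, 20 mm above the bars.
- block_center (a point): Centre of the bored aluminium port block, 48 x 48 mm (x, y) by 44 mm (z), about 0.18 kg, the one oversize piece. It starts upright in the tipping tray behind the spacers; after tipping it lies on the grate on any of its faces.
- spacer1_center (a point): One of three identical small brass threaded spacers, cylinder 10 mm diameter, 11 mm long, 10 g; the point is its centre. It stands near the open lip of the tipping tray at the start.
- spacer2_center (a point): One of three identical small brass threaded spacers, cylinder 10 mm diameter, 11 mm long, 10 g; the point is its centre. It stands near the open lip of the tipping tray at the start.
- spacer3_center (a point): One of three identical small brass threaded spacers, cylinder 10 mm diameter, 11 mm long, 10 g; the point is its centre. It stands near the open lip of the tipping tray at the start.
- dish_floor (a point): Centre of the inner floor of the shallow square steel dish, fixed to the bench: 140 x 140 mm outside, walls 4 thick and 12 high, floor 4 mm above the bench; x, y along its sides, z up. Next to it, on either side, lies a closed round grey wafer carrier (100 mm wide, 22 high). A brass objective and a black eyepiece stand on the bench beyond the station.
Not all that is in view belongs to the job. Of the things like the part that bears block_center, leave any that is green; of the rest the smaller one is meant. There is more than one size of the part that bears dish_floor; the job needs the smaller.

How it is judged (in metres and radians):
On the way:
1. the three spacers have fallen through into the catch box while the block stays on top of the grate (z of each of spacer1_center, spacer2_center, spacer3_center in the frame of grate_top below -0.02 m and x of spacer1_center in the frame of grate_top between -0.1 and 0.1 m and y of spacer1_center in the frame of grate_top between -0.085 and 0.085 m and x of spacer2_center in the frame of grate_top between -0.1 and 0.1 m and y of spacer2_center in the frame of grate_top between -0.085 and 0.085 m and x of spacer3_center in the frame of grate_top between -0.1 and 0.1 m and y of spacer3_center in the frame of grate_top between -0.085 and 0.085 m and z of block_center in the frame of grate_top between 0.012 and 0.045 m and x of block_center in the frame of grate_top between -0.095 and 0.095 m and y of block_center in the frame of grate_top between -0.08 and 0.08 m), for 0.2 s.
At the end, for the whole second after the job is handed in: The port block rests on the dish's floor, released and still, its centre within 35 mm of the dish's centre along each side; the three spacers are in the catch box under the grate; the tipping tray is back down within 0.1 rad of level (z of each of spacer1_center, spacer2_center, spacer3_center in the frame of grate_top below -0.02 m and x of spacer1_center in the frame of grate_top between -0.1 and 0.1 m and y of spacer1_center in the frame of grate_top between -0.085 and 0.085 m and x of spacer2_center in the frame of grate_top between -0.1 and 0.1 m and y of spacer2_center in the frame of grate_top between -0.085 and 0.085 m and x of spacer3_center in the frame of grate_top between -0.1 and 0.1 m and y of spacer3_center in the frame of grate_top between -0.085 and 0.085 m and z of block_center in the frame of dish_floor below 0.03 m and x of block_center in the frame of dish_floor between -0.035 and 0.035 m and y of block_center in the frame of dish_floor between -0.035 and 0.035 m and value of joint tipper below 0.1 rad and linear speed of block below 0.03 m/s); the robot touches nothing.
It fails at once if the round wafer carrier is moved more than 30 mm (distance of carrier from where it was at the start of the episode above 0.03 m).
It fails at once if the microscope objective is moved more than 30 mm (distance of objective from where it was at the start of the episode above 0.03 m).
It fails at once if the eyepiece is moved more than 30 mm (distance of eyepiece from where it was at the start of the episode above 0.03 m).
It also fails if it takes over 59 s, if anything falls off the work surface, if the arm or the gripper's body presses on something with over 40 N, if the wrist force passes 120 N, or if a joint passes its speed limit or range.

## Working session

There is one attempt and no reset: what is moved stays moved. The work goes in short steps, each a Python script; the robot and the scene stay as the last script left them, time stands still between calls to the robot, and variables do not carry over. Pictures are saved under pics/ and viewed, at most 10 in all, crops included, and the job is handed in when it is done.

```bash
mkdir -p pics; cat > h.py <<'E'
import numpy as np, cv2
from workcell import manip, grip, kinematics, readout, eyes, sign_off
def snap(n,f=None):
    d=eyes.get_image(n)
    if f: cv2.imwrite('pics/'+f,d['img'][:,:,::-1]); np.savez('pics/'+f[:-4]+'.npz',**d)
    return d
def ray(d,px):
    u=cv2.undistortPoints(np.array(px,float).reshape(-1,1,2),np.array(d['camera_matrix']),np.array(d['dist']))[:,0]
    R=np.array(d['R']);t=np.array(d['t']).ravel()
    return -R.T@t, np.c_[u,np.ones(len(u))]@R
def plane(d,px,z):
    c,v=ray(d,px); return c+v*((z-c[2])/v[:,2])[:,None]
def proj(d,X):
    R=np.array(d['R']);t=np.array(d['t'],float).reshape(3,1)
    return cv2.projectPoints(np.array(X,float).reshape(-1,1,3),cv2.Rodrigues(R)[0],t,np.array(d['camera_matrix']),np.array(d['dist']))[0][:,0]
E
python3 - <<'E'
from h import *
a=snap('top','top0.png');b=snap('scene','scene0.png')
for d in(a,b):
    print(ray(d,[[256,192]]))
print({k:v for k,v in readout.sense().items() if k in('t','finger_gap','ft_force')})
E
```

```text
(array([ 414.45589928, -134.71451673, 1088.97641076]), array([[ 0.0900185 , -0.00352019, -0.99602374]]))
(array([1287.17785882,  211.64906252,  996.87927779]), array([[-0.63955799, -0.26098422, -0.72309794]]))
{'t': 0.1, 'ft_force': array([0.08497362, 0.12153755, 0.04660243]), 'finger_gap': 0.9994327919797598}
```

View pics/top0.png

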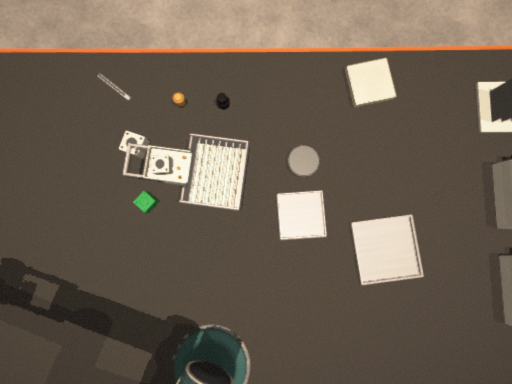

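View pics/scene0.png

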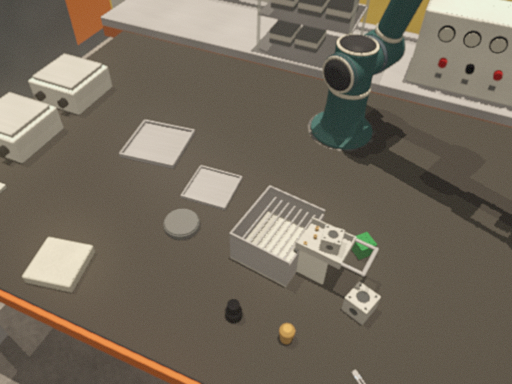

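Top view: tray at about (165,163) with its bar on the left at (130,160), and the grate at (215,172). The steel dishes are at (302,215), small, and (387,249), large. The carrier is at (304,160), the objective at (179,99) and the eyepiece at (222,101).
Block candidates in the top view: (162,164) in the tray, the larger loose one at (132,142), and the green one at (145,202). The one in the tray is meant, since it is not green and is the smaller. The dish meant is the smaller, at (302,215). I'll confirm both in an enlarged crop.

```bash
python3 - <<'E'
import cv2,numpy as np
a=cv2.imread('pics/top0.png');b=cv2.imread('pics/scene0.png')
c=cv2.resize(a[120:220,110:260],None,fx=5.3,fy=5.3,interpolation=cv2.INTER_CUBIC)
cv2.imwrite('pics/c1.png',c)
c=cv2.resize(b[180:330,220:400],None,fx=4,fy=4,interpolation=cv2.INTER_CUBIC)
cv2.imwrite('pics/c2.png',c)
from h import *
d=dict(np.load('pics/top0.npz'))
hsv=cv2.cvtColor(a,cv2.COLOR_BGR2HSV)
m=((hsv[:,:,2]>110)).astype('uint8')*255
m[:56]=0; m[:,:120]=0
for c in cv2.findContours(m,cv2.RETR_EXTERNAL,cv2.CHAIN_APPROX_NONE)[0]:
    if cv2.contourArea(c)>150:
        r=cv2.minAreaRect(c);P=plane(d,[r[0]],12)[0];Q=plane(d,cv2.boxPoints(r),12)
        print(np.round(r[0],1),np.round(r[1],1),round(r[2],1),P.round(),Q[:,:2].round().tolist())
E
```

```text
[505.5 290.5] [69. 11.] 90.0 [ 215. -877.   12.] [[315.0, -870.0], [315.0, -902.0], [116.0, -885.0], [116.0, -853.0]]
[386.9 249.4] [66.1 63.8] 80.5 [ 335. -534.   12.] [[418.0, -426.0], [449.0, -618.0], [254.0, -640.0], [224.0, -451.0]]
[143.5 201. ] [16.3 16.3] 45.0 [486. 208.  12.] [[486.0, 243.0], [521.0, 209.0], [486.0, 173.0], [450.0, 207.0]]
[301.2 214.7] [48.  47.8] 85.6 [ 441. -277.   12.] [[509.0, -199.0], [520.0, -346.0], [373.0, -354.0], [363.0, -209.0]]
[502. 194.] [68. 18.] 90.0 [ 502. -890.   12.] [[607.0, -871.0], [607.0, -926.0], [399.0, -909.0], [399.0, -856.0]]
[303.5 160. ] [30. 31.] 90.0 [ 611. -287.   12.] [[659.0, -240.0], [659.0, -337.0], [564.0, -334.0], [564.0, -238.0]]
[180.9 166.9] [127.3  71. ] 7.6 [591.  95.  12.] [[509.0, 302.0], [731.0, 281.0], [675.0, -116.0], [455.0, -87.0]]
[493.7 106.6] [53.3 32.6] 85.8 [ 777. -885.   12.] [[860.0, -834.0], [867.0, -935.0], [695.0, -935.0], [689.0, -835.0]]
[370.8  81.4] [43.1 44.3] 77.5 [ 863. -505.   12.] [[917.0, -424.0], [948.0, -562.0], [809.0, -586.0], [779.0, -449.0]]
```

View pics/c1.png

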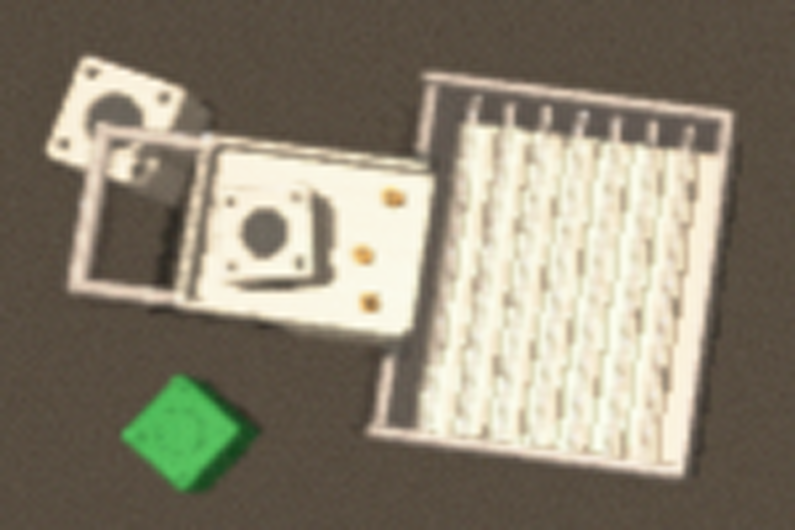

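View pics/c2.png

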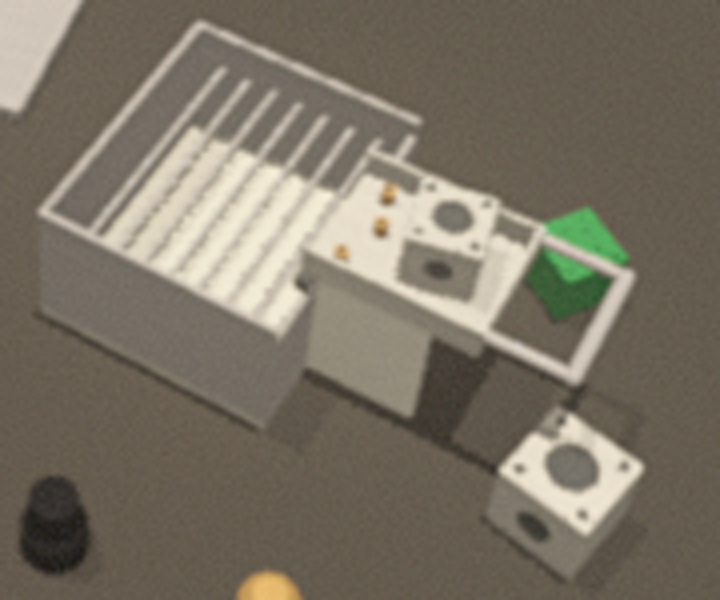

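The crops confirm it: the non-green, smaller block stands in the tray behind three spacers, and the larger loose block lies beside the bar. The bar's middle is at about (127,159.6) in the top view.

```bash
python3 - <<'E'
from h import *
a=dict(np.load('pics/top0.npz'));b=dict(np.load('pics/scene0.npz'))
A=lambda p:np.array(p)/5.3+[110,120]-.4
B=lambda p:np.array(p)/4.+[220,180]-.4
e=plane(a,A([[100,130],[79,288]]),115);f=plane(b,B([[630,276],[577,376]]),115)
print('bar',e.round(1),f.round(1),e.mean(0),f.mean(0))
g=plane(a,A([[730,115],[686,474],[374,432],[427,77]]),105);h=plane(b,B([[42,210],[200,23],[420,122],[283,333]]),105)
print('grate',g.round(1),h.round(1),g.mean(0),h.mean(0))
for q in(g,h): print([np.linalg.norm(q[i]-q[i-1]).round() for i in range(4)])
for d,p in((a,A([[393,198],[364,256],[371,302]])),(b,B([[388,193],[381,227],[341,252]]))): print('sp',plane(d,p,98).round(1))
print('blk',plane(a,A([[265,233]]),138),plane(b,B([[453,216]]),138))
# dish in scene
im=b['img'];m=(im.min(2)>120).astype('uint8')*255;m[:160]=0;m[215:]=0;m[:,:175]=0;m[:,248:]=0
c=max(cv2.findContours(m,0,1)[0],key=cv2.contourArea);r=cv2.minAreaRect(c);print('dish',plane(b,[r[0]],12),plane(b,cv2.approxPolyDP(c,6,True)[:,0],12).round())
E
```

```text
bar [[640.4 222.1 115. ]
 [555.3 230.6 115. ]] [[558.  233.  115. ]
 [641.1 221.6 115. ]] [597.83252886 226.34493984 115.        ] [599.54857305 227.30298232 115.        ]
grate [[ 649.5 -114.1  105. ]
 [ 455.5  -90.2  105. ]
 [ 478.7   75.5  105. ]
 [ 671.2   50.   105. ]] [[ 651.6 -113.8  105. ]
 [ 459.7  -86.5  105. ]
 [ 483.4   78.5  105. ]
 [ 676.1   55.3  105. ]] [563.74611128 -19.70737232 105.        ] [567.69141345 -16.6093025  105.        ]
[np.float64(166.0), np.float64(195.0), np.float64(167.0), np.float64(194.0)]
[np.float64(171.0), np.float64(194.0), np.float64(167.0), np.float64(194.0)]
sp [[606.2  68.9  98. ]
 [574.5  84.   98. ]
 [549.4  79.8  98. ]]
sp [[543.2  77.2  98. ]
 [571.1  81.9  98. ]
 [600.   65.5  98. ]]
blk [[580.31173539 126.70471329 138.        ]] [[577.0206093  124.47631918 138.        ]]
dish [[ 447.63578826 -277.81048278   12.        ]] [[ 382. -351.   12.]
 [ 520. -340.   12.]
 [ 508. -201.   12.]
 [ 373. -213.   12.]]
```

```bash
cat >> h.py <<'E'
th=np.radians(7.5)
yd=np.array([np.sin(th),np.cos(th),0]); xd=np.array([np.cos(th),-np.sin(th),0])
bar=np.array([598.7,226.8,115.]); hinge=bar-168*yd-[0,0,18]
grate=np.array([566,-18.,77.]); dish=np.array([444,-277.5,4.])
def down(y):
    y=np.array(y,float);y/=np.linalg.norm(y); z=np.array([0,0,-1.]); return np.c_[np.cross(y,z),y,z]
def st():
    s=readout.sense(); print(round(s['t'],2),s['position'].round(1),'F',s['ft_force'].round(1),'M',s['torque'].round(1),'gap',round(s['finger_gap']*88,1),'gf',round(float(np.max(s['grip_force'])),1)); return s
def arc(a):
    p=hinge+yd*(168*np.cos(a)-18*np.sin(a))+np.array([0,0,1.])*(168*np.sin(a)+18*np.cos(a)); return p-[0,0,19]
E
python3 - <<'E'
from h import *
for s in(1,-1):
    print(s,[np.round(q,0) if (q:=kinematics.inverse_kinematics(p,down(s*yd))) is not None else None for p in(arc(0),arc(1.1),grate+[0,0,3],dish+[0,0,10])])
J=readout.sense()['joints'];print(readout.sense()['ee_rot'].round(2).tolist())
s=min((1,-1),key=lambda s:abs(kinematics.inverse_kinematics(arc(0),down(s*yd))[5]))
grip(0.45)
manip.move_ptp(arc(0)+[0,0,75],down(s*yd)); st()
manip.servo_line(arc(0),speed=100); st()
print('sgn',s)
d=snap('scene');cv2.imwrite('pics/g1.png',cv2.resize(d['img'][150:330,200:420,::-1],None,fx=3,fy=3))
E
```

```text
1 [array([ 19.,  18., 104.,  -0.,  58., -64.]), array([  9.,   7., 102.,  -0.,  71., -73.]), array([ -4.,  12., 114.,  -0.,  54., -87.]), array([ -35.,   13.,  121.,   -0.,   46., -117.])]
-1 [array([ 19.,  18., 104.,  -0.,  58., 116.]), array([  9.,   7., 102.,  -0.,  71., 107.]), array([ -4.,  12., 114.,  -0.,  54.,  93.]), array([-35.,  13., 121.,  -0.,  46.,  63.])]
[[-0.95, 0.33, -0.0], [0.33, 0.95, -0.0], [0.0, -0.0, -1.0]]
2.97 [598.5 227.7 171.2] F [0.7 0.2 0.4] M [-0. -0.  0.] gap 39.5 gf 0.0
3.87 [599.3 227.   96.6] F [ 0.1 -0.5  0.7] M [ 0.1  0.  -0. ] gap 39.5 gf 0.0
sgn 1
```

View pics/g1.png

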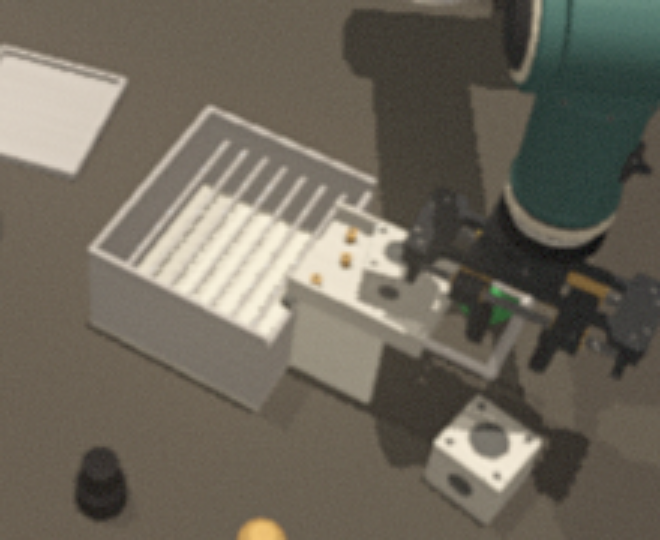

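The open fingers straddle the bar, at about (505,330) in the crop. Next I close and lift along the arc.

```bash
python3 - <<'E'
from h import *
grip(0.0); s=st()
for a in np.linspace(0,1.1,9)[1:]:
    manip.servo_line(arc(a),speed=60); s=st()
    if np.linalg.norm(s['ft_force'])>45: print('stop');break
manip.hold(0.8); st()
a=snap('top');b=snap('scene')
k=lambda d,y,x,h,w:cv2.resize(d['img'][y:y+h,x:x+w,::-1],(400,400))
cv2.imwrite('pics/g2.png',np.hstack([k(a,115,140,130,130),k(b,170,220,130,130)]))
E
```

```text
4.5 [598.7 225.9  96.4] F [-1.  -5.4  3. ] M [-0.7  0.2  0. ] gap 8.3 gf 29.1
5.03 [598.1 221.8 119.2] F [ 2.6 -5.8 -3.7] M [-0.5 -0.4  0. ] gap 8.0 gf 30.2
5.57 [597.  214.6 141.1] F [ 2.7 -4.1 -5.1] M [-0.6 -0.4 -0. ] gap 8.2 gf 30.0
6.1 [595.6 204.2 161.6] F [ 3.1 -6.1 -5.8] M [-0.7 -0.4  0. ] gap 8.0 gf 30.0
6.63 [593.7 191.1 180.4] F [ 3.4 -6.2 -6.8] M [-0.7 -0.5 -0. ] gap 7.8 gf 30.1
7.17 [591.5 175.6 197.2] F [ 4.2 -6.8 -8.6] M [-0.9 -0.6 -0. ] gap 8.0 gf 30.3
7.7 [589.1 158.  211.5] F [  4.3  -7.1 -11.5] M [-0.7 -0.7 -0. ] gap 7.3 gf 30.5
8.23 [586.3 138.7 223.2] F [  5.6  -6.7 -14.5] M [-0.8 -0.8  0. ] gap 7.5 gf 30.7
8.77 [583.4 118.1 232.1] F [  7.1  -5.3 -17.6] M [-0.6 -1.  -0. ] gap 7.2 gf 31.0
9.57 [583.4 118.3 232. ] F [  6.3  -5.7 -16.7] M [-0.5 -1.   0. ] gap 7.2 gf 31.0
```

View pics/g2.png

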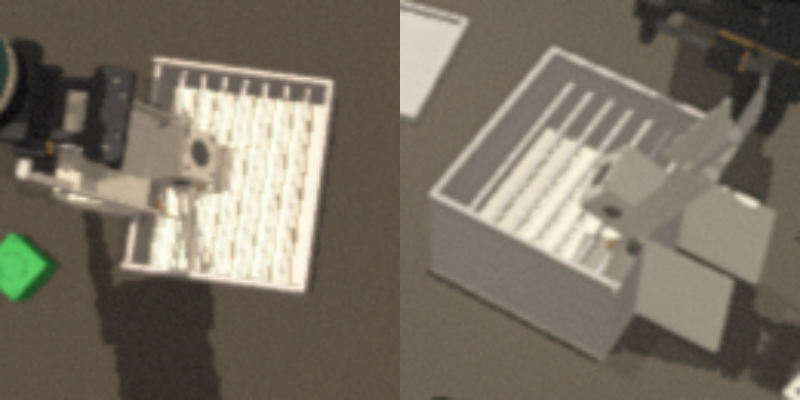

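The block has slid to the lip and leans on the tray at (200,155) in the left panel. A spacer is still near the lip at (160,205). I'll tip a bit further with a small shake.

```bash
python3 - <<'E'
from h import *
for a in (1.19,1.1,1.19): manip.servo_line(arc(a),speed=80); s=st()
manip.hold(0.6); st()
a=snap('top');b=snap('scene')
k=lambda d,y,x,h,w:cv2.resize(d['img'][y:y+h,x:x+w,::-1],(400,400))
cv2.imwrite('pics/g3.png',np.hstack([k(a,125,160,90,90),k(b,190,230,90,90)]))
E
```

```text
10.01 [581.2 104.2 236.7] F [  5.7  -4.4 -17.4] M [-0.5 -0.9 -0. ] gap 7.3 gf 31.0
10.35 [583.2 118.2 232. ] F [  5.1  -6.9 -16.3] M [-1.  -0.9 -0.1] gap 6.9 gf 30.9
10.69 [581.2 104.2 236.6] F [  6.2  -4.2 -18. ] M [-0.5 -1.  -0. ] gap 7.0 gf 31.0
11.29 [581.3 104.5 236.5] F [  6.7  -5.3 -17.5] M [-0.5 -0.9 -0. ] gap 7.0 gf 31.0
```

View pics/g3.png

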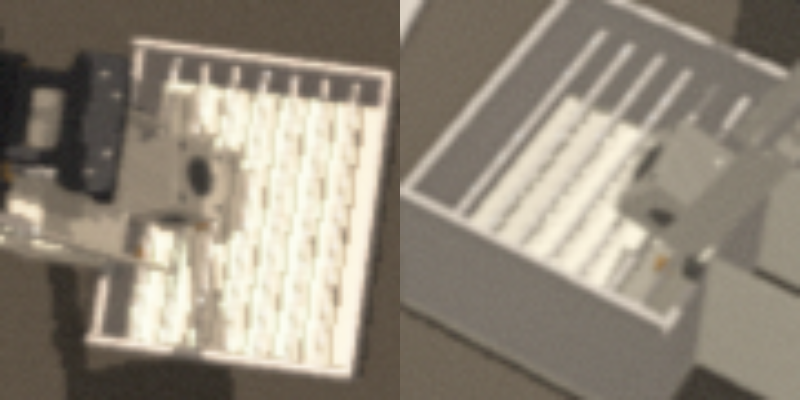

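```bash
cat >> h.py <<'E'
def brass(d,x0,x1,y0,y1):
    h=cv2.cvtColor(d['img'],cv2.COLOR_RGB2HSV);m=cv2.inRange(h,(8,90,70),(24,255,255));M=np.zeros_like(m);M[y0:y1,x0:x1]=m[y0:y1,x0:x1]
    n,l,s,c=cv2.connectedComponentsWithStats(M);return [(c[i].round(1).tolist(),int(s[i,4])) for i in range(1,n)]
def tri(a,p,b,q):
    c,v=ray(a,[p]);e,w=ray(b,[q]);v,w=v[0],w[0]
    k=np.linalg.lstsq(np.c_[v,-w],e-c,rcond=None)[0];P=c+v*k[0];Q=e+w*k[1];return ((P+Q)/2).round(1),np.linalg.norm(P-Q).round(1)
def gl(P): d=np.array(P)-grate; return np.round([d@xd,d@yd,d[2]],1)
E
python3 - <<'E'
from h import *
def look():
    a=snap('top');b=snap('scene')
    for p,n in brass(a,170,255,130,215):
        for q,m in brass(b,230,335,185,285):
            P,e=tri(a,p,b,q)
            if e<12: print(p,n,q,m,gl(P),e)
    print(brass(a,170,255,130,215),brass(b,230,335,185,285)); return a,b
look()
for a in np.linspace(1.19,0,8)[1:]:
    manip.servo_line(arc(a),speed=90)
st()
a,b=look()
k=lambda d,y,x,h,w:cv2.resize(d['img'][y:y+h,x:x+w,::-1],(400,400),interpolation=cv2.INTER_CUBIC)
cv2.imwrite('pics/g4.png',np.hstack([k(a,125,160,90,90),k(b,190,230,90,90)]))
E
```

```text
[205.0, 175.2] 4 [288.4, 248.8] 5 [ -4.2  36.6 -71.5] 3.8
[([205.0, 175.2], 4), ([191.0, 181.5], 2)] [([324.6, 186.7], 7), ([288.4, 248.8], 5)]
14.76 [598.1 224.9  95.7] F [ 1.4 -7.4 -1.7] M [-1.2 -0.1 -0. ] gap 6.1 gf 30.3
[205.0, 175.3] 3 [287.7, 248.7] 3 [ -4.1  35.7 -71.5] 5.8
[([205.0, 175.3], 3), ([190.8, 182.0], 4)] [([287.7, 248.7], 3)]
```

View pics/g4.png

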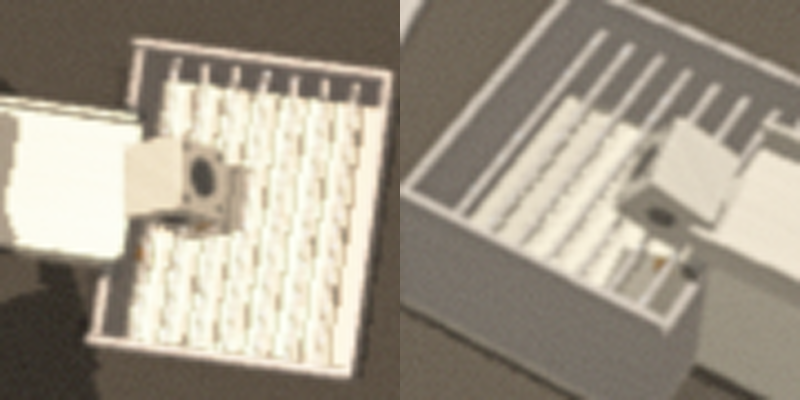

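The tray is down and the block leans on its lip, tilted about 40° at (185,180) in the left panel. One spacer triangulates to the box floor (z −71 in the grate frame); another shows at (140,250). I'll release the bar, then nudge the block off the lip towards −y so it lies flat.

```bash
python3 - <<'E'
from h import *
d=snap('top'); r=gl(plane(d,[[202.1,165]],138)[0]); print('ridge',r)
grip(0.45); manip.servo_line(arc(0)+[0,0,85],speed=150); st(); grip(0.0)
X=r[0]; g=lambda y,z: grate+X*xd+y*yd+[0,0,z]
manip.servo_line(g(130,100),speed=200)
manip.servo_line(g(125,42),speed=120); st()
for y in range(110,39,-10):
    manip.servo_line(g(y,42),speed=60); s=st()
    if np.linalg.norm(s['ft_force'])>30: print('stop');break
manip.servo_line(g(y+8,45),speed=100)
manip.servo_line(g(150,120),speed=200)
manip.servo_line(g(200,140),speed=200)
a=snap('top','t5.png');b=snap('scene','s5.png')
print(brass(a,170,255,130,215),brass(b,230,335,185,285))
k=lambda d,y,x,h,w:cv2.resize(d['img'][y:y+h,x:x+w,::-1],(400,400),interpolation=cv2.INTER_CUBIC)
cv2.imwrite('pics/g5.png',np.hstack([k(a,125,160,90,90),k(b,190,230,90,90)]));st()
E
```

```text
ridge [ 6.  28.9 61. ]
16.27 [598.2 226.6 180.3] F [-0.5 -0.9  0.7] M [ 0.  -0.1  0.1] gap 39.3 gf 0.0
18.34 [588.5 105.7 119.1] F [-0.8 -0.3  0.6] M [-0. -0.  0.] gap 0.6 gf 0.0
18.74 [586.6  89.7 119.6] F [ 0.1 -0.1  0.4] M [ 0. -0. -0.] gap 0.2 gf 0.0
19.06 [584.9  79.9 119. ] F [-0.3  0.  -0.4] M [0. 0. 0.] gap 0.4 gf 0.0
19.38 [583.6  70.1 119. ] F [-0.2 -0.4  0.3] M [ 0. -0.  0.] gap 0.6 gf 0.0
19.69 [582.3  60.1 119. ] F [ 0.1 -0.4  0.1] M [ 0.  0. -0.] gap 0.6 gf 0.0
20.01 [581.5  50.8 120.3] F [-2.3  3.2  4.3] M [ 0.4  0.3 -0. ] gap 0.5 gf 2.9
20.32 [581.   41.9 123.2] F [-6.   4.7 19. ] M [ 0.7  1.1 -0.1] gap 0.4 gf 9.5
20.64 [579.8  31.3 124.9] F [-10.6   3.   27.4] M [ 0.4  1.9 -0.1] gap 0.3 gf 13.6
20.96 [580.5  24.7 126.1] F [-6.9 15.1 26.7] M [ 2.4  1.2 -0. ] gap 0.3 gf 13.3
stop
[([193.6, 163.2], 5), ([190.8, 182.0], 4)] [([287.7, 248.7], 3)]
22.51 [597.3 178.1 215.8] F [ 0.9 -0.4 -0.4] M [ 0.   0.1 -0.1] gap 0.0 gf 0.0
```

View pics/g5.png

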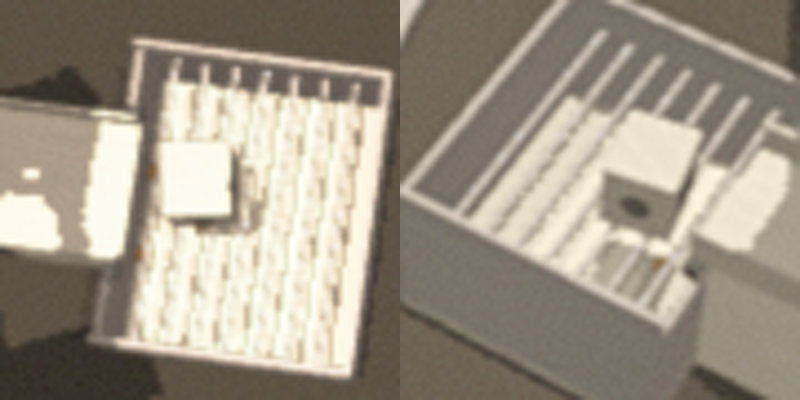

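The block now lies flat on the grate at (198,180) in the left panel. The visible brass is at the grate's tray edge, so I'll check its depth and read the block's outline by code.

```bash
python3 - <<'E'
from h import *
a=dict(np.load('pics/t5.npz'));b=dict(np.load('pics/s5.npz'))
for p in([193.6,163.2],[190.8,182.0],[205,175.2]): print(p,'floor',gl(plane(a,[p],10)[0]),'top',gl(plane(a,[p],82)[0]))
print('scene brass floor',gl(plane(b,[[287.7,248.7]],10)[0]),gl(plane(b,[[287.7,248.7]],82)[0]))
C=np.array([[165,144],[231,142],[230,211],[168,218]])*.225+[160,125]
P=plane(a,C,123);print([gl(p).tolist() for p in P],P.mean(0),'edge len',[np.linalg.norm(P[i]-P[i-1]).round() for i in range(4)])
print('ang', [np.degrees(np.arctan2(*(P[i]-P[j])[:2])).round(1) for i,j in((0,1),(3,2))])
C2=np.array([[630,108],[702,132],[684,192],[606,168]])-[400,0];C2=C2*.225+[230,190]
Q=plane(b,C2,123);print(Q.mean(0),gl(Q.mean(0)),[np.linalg.norm(Q[i]-Q[i-1]).round() for i in range(4)],[np.degrees(np.arctan2(*(Q[i]-Q[j])[:2])).round(1) for i,j in((1,0),(2,3))],Q.round())
E
```

```text
[193.6, 163.2] floor [ 27.3  78.1 -67. ] top [16.5 63.9  5. ]
[190.8, 182.0] floor [-32.3  78.3 -67. ] top [-39.2  64.    5. ]
[205, 175.2] floor [ -5.7  37.5 -67. ] top [-14.3  26.    5. ]
scene brass floor [  0.6  34.5 -67. ] [50.5 55.5  5. ]
[[27.8, 48.3, 46.0], [34.3, 7.2, 46.0], [-9.2, 1.8, 46.0], [-18.5, 39.8, 46.0]] [577.70441134   4.96317818 123.        ] edge len [np.float64(47.0), np.float64(42.0), np.float64(44.0), np.float64(39.0)]
ang [np.float64(-1.5), np.float64(-6.2)]
[581.21850826  10.64084502 123.        ] [11.3 30.4 46. ] [np.float64(47.0), np.float64(43.0), np.float64(45.0), np.float64(45.0)] [np.float64(-0.3), np.float64(-2.6)] [[559. -13. 123.]
 [558.  30. 123.]
 [603.  36. 123.]
 [605. -10. 123.]]
```

The brass depths fit the box floor: two spacers lie at its tray-side wall and the third triangulated at z −71. Now I grasp the block across x and carry it over.

```bash
python3 - <<'E'
from h import *
c=np.array([579.5,8.,85.]);r=np.radians(3)
y=np.array([np.cos(r),np.sin(r),0])
s=min((1,-1),key=lambda s:abs(kinematics.inverse_kinematics(c,down(s*y))[5]));R=down(s*y)
print(s,[kinematics.inverse_kinematics(p,R).round() for p in(c,dish+[0,0,9])])
manip.move_ptp(c+[0,0,90],R); grip(1.0)
manip.servo_line(c,speed=90); st(); grip(0.0); st()
manip.servo_line(c+[0,0,110],speed=120); s=st()
a=snap('top');b=snap('scene')
print(brass(a,170,255,130,215),brass(b,230,335,185,285))
cv2.imwrite('pics/g6.png',b['img'][:,:,::-1])
E
```

```text
Traceback (most recent call last):
TypeError: 'NoneType' object is not subscriptable
```

```bash
python3 - <<'E'
from h import *
c=np.array([579.5,8.,85.]);r=np.radians(3)
y=np.array([np.cos(r),np.sin(r),0])
R=[down(s*y) for s in(1,-1) if kinematics.inverse_kinematics(c,down(s*y)) is not None][0]
print([kinematics.inverse_kinematics(p,R).round() for p in(c,dish+[0,0,9])])
manip.move_ptp(c+[0,0,90],R); grip(1.0)
manip.servo_line(c,speed=90); st(); grip(0.0); st()
manip.servo_line(c+[0,0,110],speed=120); s=st()
a=snap('top');b=snap('scene')
print(brass(a,170,255,130,215),brass(b,230,335,185,285))
E
```

```text
[array([ -2.,  13., 112.,  -0.,  55.,  -5.]), array([-35.,  13., 121.,  -0.,  46., -38.])]
26.02 [580.2   8.   85.8] F [-0. -0. -0.] M [-0.  0.  0.] gap 88.0 gf 0.0
26.7 [579.6   8.   85.1] F [-0.  -0.   0.8] M [-0.1 -0.  -0. ] gap 47.8 gf 29.9
27.77 [578.7   8.  193.9] F [-0.5  0.3 -1.7] M [-0.1  0.1  0. ] gap 47.6 gf 29.9
[([199.5, 175.0], 6), ([206.2, 177.2], 6)] [([293.4, 185.8], 5), ([291.0, 190.0], 1), ([288.5, 248.5], 4)]
```

```bash
python3 - <<'E'
from h import *
manip.move_ptp(dish+[0,0,120],readout.sense()['ee_rot']); st()
manip.servo_line(dish+[0,0,25],speed=100)
manip.servo_line(dish+[0,0,9],speed=30); st()
grip(0.72); st()
manip.servo_line(dish+[0,0,150],speed=120)
manip.move_ptp([400,50,300],readout.sense()['ee_rot'])
st()
a=snap('top','t7.png');b=snap('scene','s7.png')
for p,n in brass(a,170,255,130,215): print(p,n,gl(plane(a,[p],10)[0]),gl(plane(a,[p],82)[0]))
print(brass(b,230,335,185,285))
k=lambda d,y,x,h,w,W:cv2.resize(d['img'][y:y+h,x:x+w,::-1],(W,540),interpolation=cv2.INTER_CUBIC)
cv2.imwrite('pics/g7.png',np.hstack([k(a,125,115,120,118,530),k(a,185,272,60,30*1,270)]))
cv2.imwrite('pics/g7.png',np.vstack([cv2.resize(a['img'][125:245,120:335,::-1],(784,437),interpolation=cv2.INTER_CUBIC),cv2.resize(b['img'][155:210,170:366,::-1],(784,150*1))]))
E
```

```text
29.1 [ 444.8 -277.2  124.3] F [ 0.9  0.6 -1.2] M [-0.1  0.1 -0. ] gap 47.7 gf 29.9
30.88 [ 443.9 -277.5   12.8] F [ 0.  -0.2 -2. ] M [-0.1  0.  -0. ] gap 47.7 gf 29.9
31.31 [ 444.2 -277.6   13.2] F [-1.2  0.4 -0. ] M [-0.1  0.   0. ] gap 63.4 gf 0.0
33.98 [400.   49.5 299.3] F [ 0.4 -0.2 -0.4] M [-0.1  0.1  0. ] gap 63.5 gf 0.0
[193.6, 163.2] 5 [ 27.3  78.1 -67. ] [16.5 63.9  5. ]
[204.9, 174.4] 11 [ -3.2  38.2 -67. ] [-12.   26.6   5. ]
[190.8, 182.0] 4 [-32.3  78.3 -67. ] [-39.2  64.    5. ]
[174.5, 199.0] 4 [-91.  120.6 -67. ] [-93.9 103.5   5. ]
[175.5, 212.0] 6 [-130.2  111.6  -67. ] [-130.6   95.1    5. ]
[([288.3, 248.3], 3)]
```

View pics/g7.png

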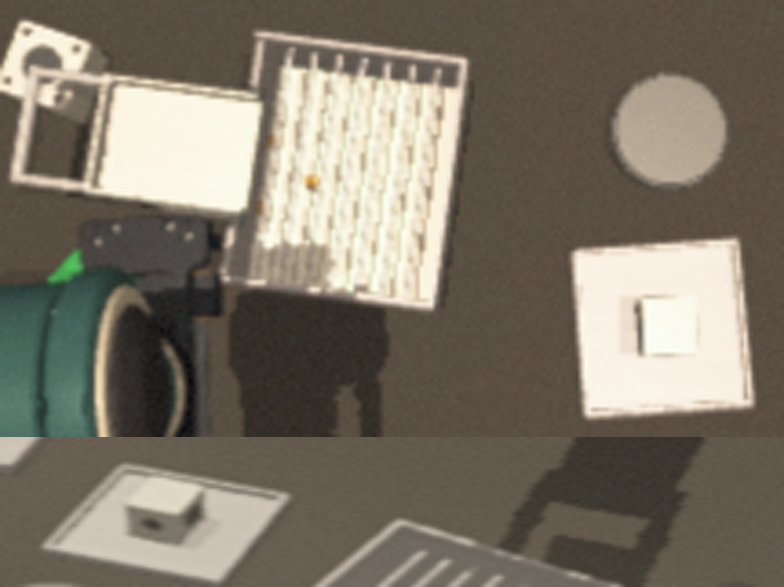

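The last picture shows the block flat near the middle of the small dish at (667,325). The tray is empty and level. Three brass spots show in the grate at (270,140), (312,182) and (262,208), all consistent with the box floor, and the wafer carrier has not moved.

```bash
python3 -c "
from h import *
print(sign_off())"
```

```text
the job is handed in; nothing more can be done
None
```

I handed the job in at about 34 s: block near the middle of the small dish, tray empty and level, nothing else disturbed; one spacer was confirmed on the box floor from two views, the other two judged there from the top view alone, and no verdict came back.

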